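# Slip test for souvenir boats

### The arm

A 6-joint arm with a two-finger parallel gripper is mounted at the origin on the work surface. World frame = base frame: x ahead of the robot, y to its left, z up, the work surface at z = 0. Lengths are in m, angles in rad, forces in N, time in s.
With the tool pointing down it reaches from about 0.35 to 0.975 m from the base axis. Payload 4.9 kg.
Tool frame: the origin (TCP) lies on the front face of the gripper's body, between the roots of the fingers; the fingertips stand ctrl.tip_extent ahead of it and the grasp point (between the pads) lies 54 mm ahead of it (ctrl.tip_extent is the distance from the TCP to the fingertips, in m); z points along the fingers, y is the line along which they close (so a half turn about z gives the same grasp; the last joint's range is limited). The gripper opens to 85 mm and grips with 20 to 120 N. Pads are 22 mm wide; open, the fingers measure 114 mm over their backs; the gripper's body (76 mm by 85 mm) begins 54 mm behind the grasp point. The pads swing forward as they close: fully open they stand 13 mm farther back than shut.
Start: joints at [-1.312, 0.053, 1.613, -0, 1.476, -0.119], TCP at [0.231, -0.581, 0.304] pointing down, gripper open.
Joint ranges: [-3.01, 3.01], [-1.01, 2.22], [0.06, 2.58], [-1.02, 4.17], [0.09, 2.62], [-3.14, 3.14]. Speed limits (rad/s): [2.57, 2.57, 3.14, 3.14, 3.14, 3.14].

### API

Orientations are given as a rotation vector (axis times angle).
In Python, from station import ctrl gives the robot as it stands.
- The arm moves only by the tool apply_moves, never from a script. Its argument "rows" is one flat list of numbers, 6 for each row, row after row: the shift along the tool's x, y, z normalised to -1 to 1, where 1 is 0.6 m, then the turn, a rotation vector about the tool's x, y, z normalised to -1 to 1, where 1 is 90 degrees. A call has 1 to 20 rows; each row is the pose to reach, as a shift and turn from the pose commanded when the call began, along the tool's axes at that moment; what a row does not reach only later rows make up. A row lasts 1/10 s, in which the tool goes at most 50 mm and 8.59 degrees, less where a joint would pass 70% of its speed; a pose out of reach is approached as far as the arm can. A call with a number of a shift or a turn outside -1 to 1 is refused whole. A call with a gripper value outside its range is refused whole. "grip" is the opening, from 0 (shut) to 1 (fully open), set as the call begins (left out, the last holds). The fingers move at their own pace and stop on an object; "grip_force" is the grip in N (left out, the last holds). Time passes only in rows, so rows that repeat a pose let the fingers close. It gives the time, the measured TCP pose, the force, the opening and the grip force at its end, in the units of the state.
- ctrl.get_obs(): the state, without advancing time (a new reading comes with each control period).
- ctrl.get_image(name): name is "side" or "top"; returns (picture, depth): 400x640x3 uint8, blue, green, red; 400x640 float32, m along the optical axis (not along the pixel's ray), 0 where there is no reading.
- ctrl.camera_model(name): a dict with "mtx" (3x3 intrinsics, pixels), "k1" (the pictures are not rectified: a ray, as slopes to the right and down, at radius r is drawn at 1 + k1 r^2 times it, then the intrinsics apply), "R" (3x3) and "t" (3): a world point X has camera coordinates R X + t. Camera axes: x right, y down, z forward; pixel columns grow to the right and rows downward; lengths in m; the calibration is good to about 2 mm. A picture is of the moment at which its call begins. camera_model takes no time and is no camera call.
- ctrl.finish_job(): hands the job in; it is judged then, once.
The state is a dict: "t": time; "q": joint angles; "dq": joint speeds; "effort": joint torques, N m; "tool_pos": TCP position; "tool_rot": TCP orientation; "contact_force": force on the tool from outside, world axes, zero at the start; "wrist_torque": the same for the moment, N m; "opening": finger opening in m; "grip_force": force on a finger pad.
Only numpy, scipy, OpenCV 4.12 (cv2) and the standard library are available. Lean on these libraries where they do the work, as an engineer would, in place of code of your own. Each camera call takes 0.05 s, during which the arm holds its last target. There are 200 camera calls.

### The job

Find out which of the two small single-masted boats has a non-slip base: stand both side by side on the upper part of the grey test ramp, above its black line, one on each side of the middle stripe, and let go, so that one slides down to the wooden lip by itself and the other stays put. Then take the boat that stayed up and stand it upright in the middle of the square wooden display stand, and leave the one that slid untouched at the foot of the ramp.

Things in the scene. Friction and masses are not known exactly. Their poses are not given: they have to be found in the camera images.
- boat_a_mid (a point): small wooden boat: block 72 x 40 mm, 26 mm high (grip it across the 40 mm), with a hull, one thin mast and sail along its middle, 68 mm high in all, 0.12 kg. Point: middle, 22 mm above the underside; x along the 72 mm to the bow, z up. Both small boats look alike; one has a slippery underside and the name does not tell which. The 116 mm two-masted boat is no part of the task
- boat_b_mid (a point): small wooden boat: block 72 x 40 mm, 26 mm high (grip it across the 40 mm), with a hull, one thin mast and sail along its middle, 68 mm high in all, 0.12 kg. Point: middle, 22 mm above the underside; x along the 72 mm to the bow, z up. Both small boats look alike; one has a slippery underside and the name does not tell which. The 116 mm two-masted boat is no part of the task
- ramp: fixed grey ramp, 250 mm long (level) x 240 mm wide, sloping 18 deg down to its +x. Origin: on the table under its middle; y across, z up. Surface height 56 mm at x=0, 82 mm at x=-80, 97 mm at the top edge x=-125. Black line across at x=-20, stripe along y=0, both flush; lip 40 mm high at x=125 to 135. Good places: x=-65, y=-60 and 60. The slippery boat slides at once, under 1 s to the lip
- stand: fixed square display stand of light and brown wood, 120 x 120 mm, its flat top 30 mm above the table. Origin: under its middle, on the table; z is up
Not all that is in view belongs to the job. What is shaped like the part that bears boat_b_mid but green is not meant.

How it is judged:
On the way:
1. both boats are let go on the ramp: one has slid to the lip, the other stays at rest above the line (((x of boat_a_mid in the frame of ramp between 0.055 and 0.13 m and y of boat_a_mid in the frame of ramp between -0.12 and 0.12 m and angle between boat_a_mid's own z axis and vertical between 0.2 and 0.43 rad and z of each of boat_a_mid, boat_b_mid in the frame of ramp below 0.13 m and x of boat_b_mid in the frame of ramp between -0.13 and 0 m and y of boat_b_mid in the frame of ramp between -0.12 and 0.12 m and angle between boat_b_mid's own z axis and vertical between 0.2 and 0.43 rad and contact force between the fingers and boat_a below 0.3 N and contact force between the fingers and boat_b below 0.3 N and linear speed of each of boat_a, boat_b below 0.03 m/s) or (x of boat_b_mid in the frame of ramp between 0.055 and 0.13 m and y of boat_b_mid in the frame of ramp between -0.12 and 0.12 m and angle between boat_b_mid's own z axis and vertical between 0.2 and 0.43 rad and z of each of boat_b_mid, boat_a_mid in the frame of ramp below 0.13 m and x of boat_a_mid in the frame of ramp between -0.13 and 0 m and y of boat_a_mid in the frame of ramp between -0.12 and 0.12 m and angle between boat_a_mid's own z axis and vertical between 0.2 and 0.43 rad and contact force between the fingers and boat_a below 0.3 N and contact force between the fingers and boat_b below 0.3 N and linear speed of each of boat_a, boat_b below 0.03 m/s))), for 0.2 s.
At the end, for the whole second after the job is handed in: the boat that stayed up stands upright (within 8 degrees) on the display stand, its middle within 35 mm of the stand's middle along each side; the boat that slid rests on the ramp at the lip, its middle more than 55 mm downhill of the ramp's origin; both are let go and at rest (linear speed of each of boat_a, boat_b below 0.03 m/s and ((x of boat_a_mid in the frame of ramp between 0.055 and 0.13 m and y of boat_a_mid in the frame of ramp between -0.12 and 0.12 m and angle between boat_a_mid's own z axis and vertical between 0.2 and 0.43 rad and z of boat_a_mid in the frame of ramp below 0.13 m and x of boat_b_mid in the frame of stand between -0.035 and 0.035 m and y of boat_b_mid in the frame of stand between -0.035 and 0.035 m and z of boat_b_mid in the frame of stand between 0.044 and 0.06 m and angle between boat_b_mid's own z axis and vertical below 0.15 rad) or (x of boat_b_mid in the frame of ramp between 0.055 and 0.13 m and y of boat_b_mid in the frame of ramp between -0.12 and 0.12 m and angle between boat_b_mid's own z axis and vertical between 0.2 and 0.43 rad and z of boat_b_mid in the frame of ramp below 0.13 m and x of boat_a_mid in the frame of stand between -0.035 and 0.035 m and y of boat_a_mid in the frame of stand between -0.035 and 0.035 m and z of boat_a_mid in the frame of stand between 0.044 and 0.06 m and angle between boat_a_mid's own z axis and vertical below 0.15 rad))); the robot touches nothing.
It fails at once if a boat is touched by the fingers while on the ramp below the black line ((x of boat_a_mid in the frame of ramp between 0.01 and 0.13 m and y of boat_a_mid in the frame of ramp between -0.12 and 0.12 m and angle between boat_a_mid's own z axis and vertical between 0.2 and 0.43 rad and z of boat_a_mid in the frame of ramp below 0.085 m and contact force between the fingers and boat_a above 0.5 N) or (x of boat_b_mid in the frame of ramp between 0.01 and 0.13 m and y of boat_b_mid in the frame of ramp between -0.12 and 0.12 m and angle between boat_b_mid's own z axis and vertical between 0.2 and 0.43 rad and z of boat_b_mid in the frame of ramp below 0.085 m and contact force between the fingers and boat_b above 0.5 N)).
It also fails if it takes over 67 s, if anything falls off the work surface, if the arm or the gripper's body presses on something with over 40 N, if the wrist force passes 120 N, or if a joint passes its speed limit or range.

## Working session

There is one attempt and no reset: what is moved stays moved. The work goes in short steps, Python scripts to look and compute and a tool call to move; the robot and the scene stay as the last step left them, time stands still between calls to the robot, and variables do not carry over. Pictures are saved under pics/ and viewed, at most 10 in all, crops included, and the job is handed in when it is done.

Besides the shell and the picture viewer there is one more tool, called after "Call:" as name(argument=value, ...) on one line, values as JSON. apply_moves: Moves the arm, as the interface text tells. Its arguments: {"type":"object","properties":{"rows":{"type":"array","items":{"type":"number"}},"grip":{"type":"number"},"grip_force":{"type":"number"}},"required":["rows"]}

```bash
ls; mkdir -p pics; cat > h.py <<'E'
import numpy as np, cv2
from station import ctrl
from scipy.spatial.transform import Rotation as Rot
def cloud(name,depth):
    m=ctrl.camera_model(name);K=np.array(m["mtx"]);k1=m["k1"];R=np.array(m["R"]);t=np.array(m["t"])
    v,u=np.mgrid[0:depth.shape[0],0:depth.shape[1]]
    xd=(u-K[0,2])/K[0,0];yd=(v-K[1,2])/K[1,1];x,y=xd.copy(),yd.copy()
    for _ in range(8):
        s=1+k1*(x*x+y*y);x,y=xd/s,yd/s
    P=np.stack([x*depth,y*depth,depth],-1)
    W=(P-t)@R
    W[depth<=0]=np.nan
    return W
E
python3 - <<'E'
from h import *
for n in("top","side"):
    im,d=ctrl.get_image(n);cv2.imwrite(f"pics/{n}0.png",im);np.save(f"{n}0.npy",d)
    m=ctrl.camera_model(n);print(n,-np.array(m["R"]).T@m["t"],np.array(m["mtx"])[0,0])
print(ctrl.tip_extent,ctrl.get_obs())
E
```

```text
pics
top [0.42108388 0.07585164 1.30059364] 461.7228032990123
side [0.32934813 1.25694248 0.78322582] 467.40119486206197
0.0726 {'t': 0.1, 'q': array([-1.31197956e+00,  5.32940832e-02,  1.61412002e+00, -3.03242475e-05,
        1.47598530e+00, -1.18998594e-01]), 'dq': array([-0.00030312, -0.0031018 , -0.00440755, -0.00038231, -0.00235942,
        0.00056111]), 'effort': array([ 2.40331810e-04, -3.94903779e+01, -3.71363533e+01, -8.79080949e-05,
        3.91446098e-03, -1.71683723e-05]), 'tool_pos': array([ 0.23044537, -0.58051918,  0.30280573]), 'tool_rot': array([-3.08393448e+00, -5.89613909e-01,  2.45401094e-04]), 'contact_force': array([-0.50073206, -0.59889479, -0.24096988]), 'wrist_torque': array([-0.00196857,  0.00408253, -0.00387946]), 'grip_force': 0.0, 'opening': 0.0851560477057488}
```

View pics/top0.png

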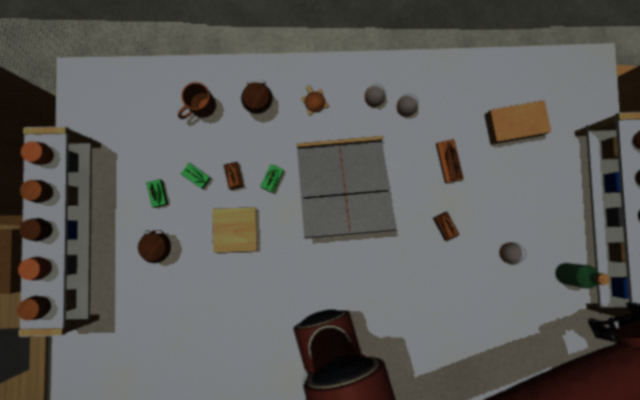

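View pics/side0.png

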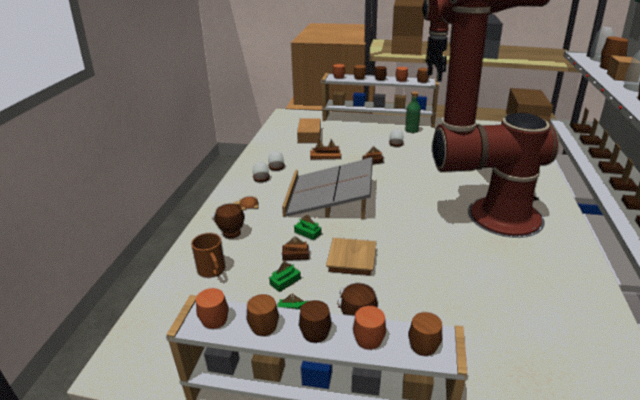

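The top view shows two small brown boats at (233,176) and (446,225). Things that could be mistaken for them are the two-masted brown boat (449,161) and the green boats (195,175), (272,178) and (157,193). The ramp is at (346,190) with its lip at the image top, and the stand is at (235,230). I choose the two small brown ones.

```bash
python3 - <<'E'
from h import *
im=cv2.imread("pics/top0.png");d=np.load("top0.npy");W=cloud("top",d)
print("table z",np.nanmedian(W[280:320,150:250,2]),"res",)
def reg(n,u0,u1,v0,v1,zl,zh):
    S=W[v0:v1,u0:u1].reshape(-1,3);S=S[(S[:,2]>zl)&(S[:,2]<zh)]
    c,wh,a=cv2.minAreaRect(S[:,:2].astype(np.float32))
    b=cv2.boxPoints((c,wh,a));e=[b[1]-b[0],b[2]-b[1]];e=max(e,key=np.linalg.norm)
    print(n,len(S),np.round(c,4),np.round(wh,4),"long yaw",np.degrees(np.arctan2(e[1],e[0])).round(1),"z",np.percentile(S[:,2],[5,50,95,100]).round(3))
reg("L",218,250,156,196,.012,.045)
reg("R",428,464,205,245,.012,.045)
reg("Lt",218,250,156,196,.012,.09)
reg("Rt",428,464,205,245,.012,.09)
reg("big",430,470,130,190,.012,.045)
reg("stand",205,265,200,260,.022,.04)
reg("ramp",290,405,142,250,.015,.12)
S=W[130:250,290:405];
# ramp plane
m=(S[...,2]>.03)&(S[...,2]<.09);P=S[m];A=np.c_[P[:,:2],np.ones(len(P))]
c=np.linalg.lstsq(A,P[:,2],rcond=None)[0]
for _ in range(3):
    r=abs(A@c-P[:,2])<.004;c=np.linalg.lstsq(A[r],P[r,2],rcond=None)[0]
print("plane",c,"slope",np.degrees(np.arctan(np.hypot(*c[:2]))),"down dir",np.degrees(np.arctan2(-c[1],-c[0])))
Q=S[np.abs(S[...,:2]@c[:2]+c[2]-S[...,2])<.004]
Q=Q[(Q[:,2]>.02)]
cc,wh,a=cv2.minAreaRect(Q[:,:2].astype(np.float32));print("surf",cc,wh,a)
# colour points
for n,(u,v) in dict(line_l=(304,197),line_r=(388,191),stripe_t=(341,146),stripe_b=(349,234),cross=(345,194)).items(): print(n,W[v,u].round(4))
a=np.hstack([cv2.resize(im[150:200,215:285],(390,280)),cv2.resize(im[200:250,411:481],(390,280))]);cv2.imwrite("pics/c1.png",a)
E
```

```text
table z -0.00041567345420574493 res
L 356 [0.5917 0.2937] [0.072 0.041] long yaw 12.8 z [0.02  0.028 0.042 0.045]
R 367 [ 0.4375 -0.2958] [0.0715 0.0421] long yaw 25.3 z [0.018 0.028 0.042 0.045]
Lt 387 [0.5917 0.2937] [0.072 0.041] long yaw 12.8 z [0.021 0.029 0.051 0.07 ]
Rt 404 [ 0.4375 -0.2958] [0.0715 0.0421] long yaw 25.3 z [0.019 0.029 0.052 0.067]
big 685 [ 0.6186 -0.3143] [0.1165 0.0521] long yaw 11.4 z [0.015 0.023 0.041 0.045]
stand 1898 [0.4408 0.2906] [0.1197 0.1204] long yaw -88.9 z [0.025 0.03  0.034 0.039]
ramp 8140 [ 0.5511 -0.013 ] [0.2635 0.2402] long yaw 3.6 z [0.02  0.058 0.093 0.102]
plane [-0.31642442 -0.0208551   0.22875139] slope 17.59439107850878 down dir 3.7708318072392557
surf (0.545650064945221, -0.01339055597782135) (0.24994604289531708, 0.24024167656898499) 3.621403217315674
line_l [0.5218 0.0949 0.0692]
line_r [ 0.533  -0.1311  0.0629]
stripe_t [ 0.6676 -0.0116  0.0151]
stripe_b [ 0.4202 -0.0209  0.0884]
cross [ 0.5278 -0.0154  0.0622]
```

View pics/c1.png

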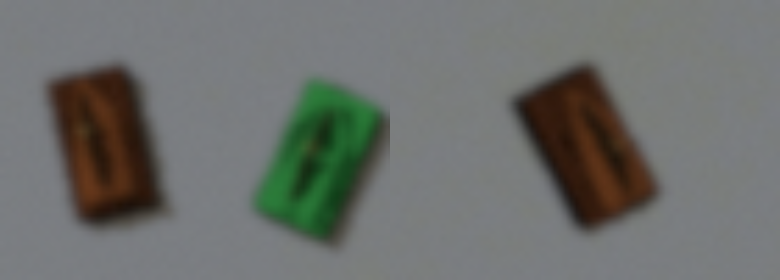

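The crop shows both picks are brown boats with one mast, measuring 72 x 41 mm; the green one beside them is not wanted. I'll start with the right boat.

```bash
cat >> h.py <<'E'
def Rt(yaw,tilt=0):  # tool down, x along yaw, nose-down tilt (deg)
    return Rot.from_euler('z',yaw,degrees=True)*Rot.from_euler('y',tilt,degrees=True)*Rot.from_euler('x',180,degrees=True)
RC=np.array([.5457,-.0134,0]);RY=3.65
def onramp(x,y,h): # point at height h normal to the ramp surface
    p=np.array([x,y,.056-x*np.tan(np.radians(18))])+h*np.array([np.sin(np.radians(18)),0,np.cos(np.radians(18))])
    return RC+Rot.from_euler('z',RY,degrees=True).apply(p)
def plan(*wps):
    o=ctrl.get_obs();R0=Rot.from_rotvec(o["tool_rot"]);p0=o["tool_pos"]
    print("t",round(o["t"],2),"pos",p0.round(4),"open",round(o["opening"],4),"gf",round(o["grip_force"],1),"F",np.round(o["contact_force"],1))
    for p,R in wps:
        s=R0.inv().apply(np.array(p)-p0)/.6;w=(R0.inv()*R).as_rotvec()/(np.pi/2)
        print(np.round(np.r_[s,w],3).tolist(),"rows",int(np.ceil(max(np.linalg.norm(s)*12,np.linalg.norm(w)*90/8.59))))
E
python3 - <<'E'
from h import *
plan(([.4375,-.2958,.16],Rt(25.3)),([.4375,-.2958,.076],Rt(25.3)))
E
```

```text
t 0.1 pos [ 0.2304 -0.5805  0.3028] open 0.0852 gf 0.0 F [-0.5 -0.6 -0.2]
[0.496, -0.313, 0.239, -0.001, -0.0, -0.041] rows 8
[0.496, -0.313, 0.379, -0.001, -0.0, -0.041] rows 9
```

Call:
apply_moves(rows=[0.496, -0.313, 0.239, 0, 0, -0.041, 0.496, -0.313, 0.239, 0, 0, -0.041, 0.496, -0.313, 0.239, 0, 0, -0.041, 0.496, -0.313, 0.239, 0, 0, -0.041, 0.496, -0.313, 0.239, 0, 0, -0.041, 0.496, -0.313, 0.239, 0, 0, -0.041, 0.496, -0.313, 0.239, 0, 0, -0.041, 0.496, -0.313, 0.239, 0, 0, -0.041, 0.496, -0.313, 0.239, 0, 0, -0.041, 0.496, -0.313, 0.239, 0, 0, -0.041, 0.496, -0.313, 0.239, 0, 0, -0.041, 0.496, -0.313, 0.239, 0, 0, -0.041], grip=1, grip_force=30)

```text
t: 1.3
tool_pos: [0.4376, -0.2979, 0.1614]
tool_rot: [3.064, 0.686, 0.001]
contact_force: [-1.1, -0.8, 0.1]
opening: 0.0855
grip_force: 0.0
```

```bash
python3 - <<'E'
from h import *
plan(([.4375,-.2958,.076],Rt(25.3)))
E
```

```text
t 1.3 pos [ 0.4376 -0.2979  0.1614] open 0.0855 gf 0.0 F [-1.1 -0.8  0.1]
[0.001, -0.003, 0.142, 0.001, -0.0, -0.001] rows 2
```

Call:
apply_moves(rows=[0.001, -0.003, 0.07, 0, 0, 0, 0.001, -0.003, 0.142, 0, 0, 0, 0.001, -0.003, 0.142, 0, 0, 0, 0.001, -0.003, 0.142, 0, 0, 0, 0.001, -0.003, 0.142, 0, 0, 0])

```text
t: 1.8
tool_pos: [0.4389, -0.2963, 0.0781]
tool_rot: [3.062, 0.687, 0.004]
contact_force: [-0.4, -0.6, 0.4]
opening: 0.0857
grip_force: 0.0
```

Call:
apply_moves(rows=[0, 0, 0, 0, 0, 0, 0, 0, 0, 0, 0, 0, 0, 0, 0, 0, 0, 0, 0, 0, 0, 0, 0, 0, 0, 0, 0, 0, 0, 0, 0, 0, 0, 0, 0, 0, 0, 0, 0, 0, 0, 0, 0, 0, 0, 0, 0, 0], grip=0)

```text
t: 2.6
tool_pos: [0.4382, -0.2952, 0.0764]
tool_rot: [3.064, 0.689, 0.001]
contact_force: [-0.6, 0.3, 5.5]
opening: 0.0394
grip_force: 31.9
```

Call:
apply_moves(rows=[0, 0, -0.08, 0, 0, 0, 0, 0, -0.16, 0, 0, 0, 0, 0, -0.23, 0, 0, 0, 0, 0, -0.23, 0, 0, 0, 0, 0, -0.23, 0, 0, 0])

```text
t: 3.1
tool_pos: [0.4379, -0.2948, 0.2141]
tool_rot: [3.064, 0.689, 0.002]
contact_force: [-0.5, 0.8, -1.6]
opening: 0.0392
grip_force: 31.2
```

```bash
python3 - <<'E'
from h import *
print(Rt(RY,18).as_matrix().round(2))
plan((onramp(-.065,-.06,.15),Rt(RY,18)),(onramp(-.065,-.06,.0775),Rt(RY,18)))
im,d=ctrl.get_image("top");cv2.imwrite("pics/t1.png",im)
E
```

```text
[[ 0.95  0.06 -0.31]
 [ 0.06 -1.   -0.02]
 [-0.31  0.   -0.95]]
t 3.1 pos [ 0.4379 -0.2948  0.2141] open 0.0392 gf 31.2 F [-0.5  0.8 -1.6]
[0.297, -0.266, -0.01, 0.039, -0.198, 0.239] rows 5
[0.263, -0.28, 0.105, 0.039, -0.198, 0.239] rows 5
```

Call:
apply_moves(rows=[0.297, -0.266, -0.01, 0.039, -0.198, 0.239, 0.297, -0.266, -0.01, 0.039, -0.198, 0.239, 0.297, -0.266, -0.01, 0.039, -0.198, 0.239, 0.297, -0.266, -0.01, 0.039, -0.198, 0.239, 0.297, -0.266, -0.01, 0.039, -0.198, 0.239, 0.297, -0.266, -0.01, 0.039, -0.198, 0.239, 0.297, -0.266, -0.01, 0.039, -0.198, 0.239, 0.297, -0.266, -0.01, 0.039, -0.198, 0.239, 0.297, -0.266, -0.01, 0.039, -0.198, 0.239])

```text
t: 4.05
tool_pos: [0.5296, -0.0753, 0.2183]
tool_rot: [3.093, 0.096, -0.494]
contact_force: [-0.2, 0.0, -0.4]
opening: 0.0394
grip_force: 31.1
```

```bash
python3 - <<'E'
from h import *
plan((onramp(-.065,-.06,.0775),Rt(RY,18)))
im,d=ctrl.get_image("side");cv2.imwrite("pics/s1.png",cv2.resize(im[130:260,230:430],(800,520)))
E
```

```text
t 4.05 pos [ 0.5296 -0.0753  0.2183] open 0.0394 gf 31.1 F [-0.2  0.  -0.4]
[0.002, -0.001, 0.118, -0.002, 0.002, -0.001] rows 2
```

View pics/s1.png

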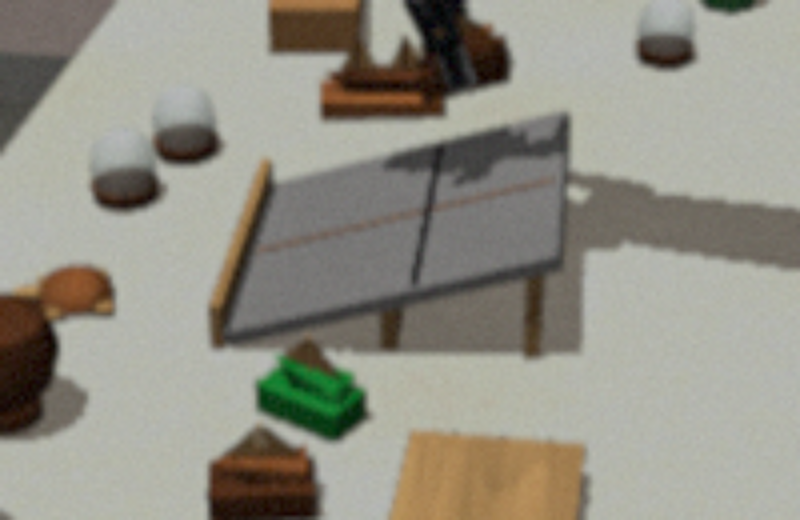

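The crop shows the boat (around 490,50) held in the dark fingers above the right half of the ramp. The left boat (260,470) hasn't moved.

Call:
apply_moves(rows=[0.001, -0.001, 0.05, 0, 0, 0, 0.002, -0.001, 0.09, 0, 0.002, 0, 0.002, -0.001, 0.105, 0, 0.002, 0, 0.002, -0.001, 0.112, 0, 0.002, 0, 0.002, -0.001, 0.117, 0, 0.002, 0, 0.002, -0.001, 0.117, 0, 0.002, 0, 0.002, -0.001, 0.117, 0, 0.002, 0])

```text
t: 4.8
tool_pos: [0.5106, -0.075, 0.1533]
tool_rot: [3.094, 0.098, -0.484]
contact_force: [0.3, -0.2, -0.7]
opening: 0.0398
grip_force: 31.1
```

```bash
python3 - <<'E'
from h import *
plan((onramp(-.065,-.06,.0765),Rt(RY,18)))
E
```

```text
t 4.8 pos [ 0.5106 -0.075   0.1533] open 0.0398 gf 31.1 F [ 0.3 -0.2 -0.7]
[-0.002, 0.001, 0.007, -0.001, -0.003, -0.0] rows 1
```

Call:
apply_moves(rows=[0, 0, 0.003, 0, 0, 0, 0, 0, 0.006, 0, 0, 0, 0, 0, 0.006, 0, 0, 0, 0, 0, 0.006, 0, 0, 0])

```text
t: 5.2
tool_pos: [0.5097, -0.075, 0.1502]
tool_rot: [3.094, 0.099, -0.483]
contact_force: [1.4, 0.5, 5.5]
opening: 0.0392
grip_force: 31.9
```

```bash
python3 - <<'E'
from h import *
plan((onramp(-.065,-.06,.076),Rt(RY,18)))
E
```

```text
t 5.2 pos [ 0.5097 -0.075   0.1502] open 0.0392 gf 31.9 F [1.4 0.5 5.5]
[-0.002, 0.001, 0.002, -0.001, -0.003, 0.0] rows 1
```

Call:
apply_moves(rows=[0, 0, 0, 0, 0, 0, 0, 0, 0, 0, 0, 0, 0, 0, 0, 0, 0, 0, 0, 0, 0, 0, 0, 0, 0, 0, 0, 0, 0, 0, 0, 0, 0, 0, 0, 0], grip=1)

```text
t: 5.8
tool_pos: [0.5086, -0.0748, 0.1486]
tool_rot: [3.094, 0.098, -0.487]
contact_force: [0.9, 1.1, 0.9]
opening: 0.0855
grip_force: 0.0
```

Call:
apply_moves(rows=[0, 0, -0.04, 0, 0, 0, 0, 0, -0.1, 0, 0, 0, 0, 0, -0.18, 0, 0, 0, 0, 0, -0.2, 0, 0, 0, 0, 0, -0.2, 0, 0, 0])

```text
t: 6.3
tool_pos: [0.5471, -0.073, 0.266]
tool_rot: [3.094, 0.098, -0.477]
contact_force: [0.1, -0.5, -0.6]
opening: 0.0853
grip_force: 0.0
```

```bash
python3 - <<'E'
from h import *
plan(([.5917,.2937,.26],Rt(12.8)),([.5917,.2937,.076],Rt(12.8)))
im,d=ctrl.get_image("top");cv2.imwrite("pics/t2.png",cv2.resize(im[110:260,180:420],(800,500)))
E
```

```text
t 6.3 pos [ 0.5471 -0.073   0.266 ] open 0.0853 gf 0.0 F [ 0.1 -0.5 -0.6]
[0.111, -0.605, -0.025, -0.015, 0.195, -0.101] rows 8
[0.203, -0.605, 0.268, -0.015, 0.195, -0.101] rows 9
```

View pics/t2.png

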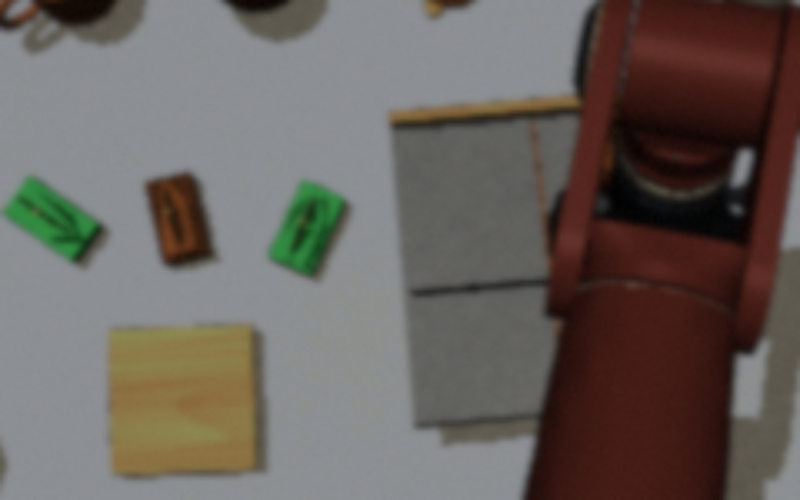

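The arm hides the right half of the ramp in this view. The left boat (178,218) hasn't moved, so I'll go to it.

Call:
apply_moves(rows=[0.111, -0.605, -0.025, -0.015, 0.195, -0.101, 0.111, -0.605, -0.025, -0.015, 0.195, -0.101, 0.111, -0.605, -0.025, -0.015, 0.195, -0.101, 0.111, -0.605, -0.025, -0.015, 0.195, -0.101, 0.111, -0.605, -0.025, -0.015, 0.195, -0.101, 0.111, -0.605, -0.025, -0.015, 0.195, -0.101, 0.111, -0.605, -0.025, -0.015, 0.195, -0.101, 0.111, -0.605, -0.025, -0.015, 0.195, -0.101, 0.111, -0.605, -0.025, -0.015, 0.195, -0.101, 0.111, -0.605, -0.025, -0.015, 0.195, -0.101, 0.111, -0.605, -0.025, -0.015, 0.195, -0.101])

```text
t: 7.45
tool_pos: [0.5901, 0.2922, 0.2564]
tool_rot: [-3.12, -0.347, 0.011]
contact_force: [1.3, -0.0, 0.9]
opening: 0.0853
grip_force: 0.0
```

```bash
python3 - <<'E'
from h import *
plan(([.5917,.2937,.076],Rt(12.8)))
im,d=ctrl.get_image("top");cv2.imwrite("pics/t3.png",cv2.resize(im[110:260,180:420],(800,500)))
E
```

```text
t 7.45 pos [0.5901 0.2922 0.2564] open 0.0853 gf 0.0 F [ 1.3 -0.   0.9]
[0.005, -0.001, 0.301, -0.002, 0.004, -0.001] rows 4
```

View pics/t3.png

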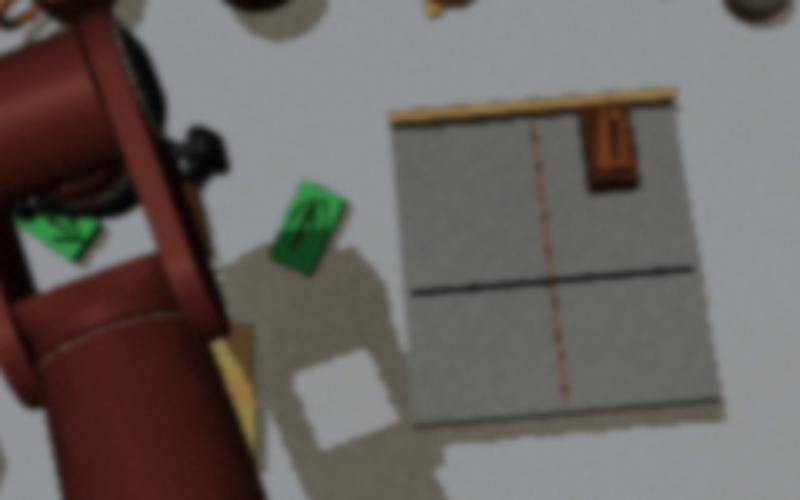

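The right boat slid to the lip (610,150), so the left one is the non-slip boat. Next I'll pick it up.

Call:
apply_moves(rows=[0.005, -0.001, 0.08, -0.002, 0.004, -0.001, 0.005, -0.001, 0.16, -0.002, 0.004, -0.001, 0.005, -0.001, 0.24, -0.002, 0.004, -0.001, 0.005, -0.001, 0.3, -0.002, 0.004, -0.001, 0.005, -0.001, 0.3, -0.002, 0.004, -0.001, 0.005, -0.001, 0.3, -0.002, 0.004, -0.001])

```text
t: 8.1
tool_pos: [0.5924, 0.2945, 0.0777]
tool_rot: [-3.122, -0.35, -0.002]
contact_force: [0.1, 0.6, 0.4]
opening: 0.0855
grip_force: 0.0
```

Call:
apply_moves(rows=[0, 0, 0, 0, 0, 0, 0, 0, 0, 0, 0, 0, 0, 0, 0, 0, 0, 0, 0, 0, 0, 0, 0, 0, 0, 0, 0, 0, 0, 0, 0, 0, 0, 0, 0, 0, 0, 0, 0, 0, 0, 0, 0, 0, 0, 0, 0, 0], grip=0)

```text
t: 8.9
tool_pos: [0.5936, 0.2959, 0.0801]
tool_rot: [-3.121, -0.353, -0.008]
contact_force: [-0.9, -0.9, 6.8]
opening: 0.0393
grip_force: 33.0
```

Call:
apply_moves(rows=[0, 0, -0.08, 0, 0, 0, 0, 0, -0.16, 0, 0, 0, 0, 0, -0.24, 0, 0, 0, 0, 0, -0.28, 0, 0, 0, 0, 0, -0.28, 0, 0, 0, 0, 0, -0.28, 0, 0, 0])

```text
t: 9.5
tool_pos: [0.5916, 0.2955, 0.2452]
tool_rot: [-3.121, -0.352, -0.003]
contact_force: [-0.1, -0.0, -2.1]
opening: 0.0393
grip_force: 32.1
```

```bash
python3 - <<'E'
from h import *
plan((onramp(-.065,.06,.15),Rt(RY,18)))
E
```

```text
t 9.5 pos [0.5916 0.2955 0.2452] open 0.0393 gf 32.1 F [-0.1 -0.  -2.1]
[-0.204, 0.381, 0.042, 0.016, -0.201, 0.102] rows 6
```

Call:
apply_moves(rows=[-0.204, 0.381, 0.042, 0.016, -0.201, 0.102, -0.204, 0.381, 0.042, 0.016, -0.201, 0.102, -0.204, 0.381, 0.042, 0.016, -0.201, 0.102, -0.204, 0.381, 0.042, 0.016, -0.201, 0.102, -0.204, 0.381, 0.042, 0.016, -0.201, 0.102, -0.204, 0.381, 0.042, 0.016, -0.201, 0.102, -0.204, 0.381, 0.042, 0.016, -0.201, 0.102, -0.204, 0.381, 0.042, 0.016, -0.201, 0.102, -0.204, 0.381, 0.042, 0.016, -0.201, 0.102, -0.204, 0.381, 0.042, 0.016, -0.201, 0.102])

```text
t: 10.5
tool_pos: [0.5238, 0.0466, 0.2198]
tool_rot: [3.091, 0.101, -0.491]
contact_force: [-0.0, -0.1, -1.7]
opening: 0.0392
grip_force: 32.1
```

```bash
python3 - <<'E'
from h import *
plan((onramp(-.065,.06,.083),Rt(RY,18)))
E
```

```text
t 10.5 pos [0.5238 0.0466 0.2198] open 0.0392 gf 32.1 F [-0.  -0.1 -1.7]
[-0.001, 0.002, 0.112, 0.0, 0.0, 0.001] rows 2
```

Call:
apply_moves(rows=[-0.001, 0.002, 0.05, 0, 0, 0, -0.001, 0.002, 0.085, 0, 0, 0, -0.001, 0.002, 0.1, 0, 0, 0, -0.001, 0.002, 0.108, 0, 0, 0, -0.001, 0.002, 0.112, 0, 0, 0, -0.001, 0.002, 0.112, 0, 0, 0, -0.001, 0.002, 0.112, 0, 0, 0])

```text
t: 11.2
tool_pos: [0.5032, 0.0428, 0.1573]
tool_rot: [3.092, 0.098, -0.487]
contact_force: [-0.1, -0.6, -1.7]
opening: 0.039
grip_force: 32.1
```

```bash
python3 - <<'E'
from h import *
plan((onramp(-.065,.06,.078),Rt(RY,18)))
E
```

```text
t 11.2 pos [0.5032 0.0428 0.1573] open 0.039 gf 32.1 F [-0.1 -0.6 -1.7]
[-0.0, -0.002, 0.01, 0.0, -0.001, -0.0] rows 1
```

Call:
apply_moves(rows=[0, -0.001, 0.003, 0, 0, 0, 0, -0.001, 0.006, 0, 0, 0, 0, -0.001, 0.007, 0, 0, 0, 0, -0.001, 0.007, 0, 0, 0])

```text
t: 11.6
tool_pos: [0.5019, 0.0433, 0.1541]
tool_rot: [3.092, 0.098, -0.488]
contact_force: [-1.4, -0.4, 5.4]
opening: 0.0397
grip_force: 32.8
```

Contact is about 5 N, so I'll release and retreat.

Call:
apply_moves(rows=[0, 0, 0, 0, 0, 0, 0, 0, 0, 0, 0, 0, 0, 0, 0, 0, 0, 0, 0, 0, 0, 0, 0, 0, 0, 0, 0, 0, 0, 0, 0, 0, 0, 0, 0, 0], grip=1)

```text
t: 12.2
tool_pos: [0.5009, 0.0433, 0.1521]
tool_rot: [3.092, 0.098, -0.491]
contact_force: [-0.5, -0.2, -0.4]
opening: 0.0855
grip_force: 0.0
```

Call:
apply_moves(rows=[0, 0, -0.04, 0, 0, 0, 0, 0, -0.1, 0, 0, 0, 0, 0, -0.18, 0, 0, 0, 0, -0.08, -0.2, 0, 0, 0, 0, -0.16, -0.2, 0, 0, 0, 0, -0.24, -0.2, 0, 0, 0, 0, -0.32, -0.2, 0, 0, 0, 0, -0.4, -0.2, 0, 0, 0, 0, -0.4, -0.2, 0, 0, 0, 0, -0.4, -0.2, 0, 0, 0])

```text
t: 13.2
tool_pos: [0.5225, 0.286, 0.2661]
tool_rot: [3.09, 0.101, -0.491]
contact_force: [-0.7, -0.8, -0.1]
opening: 0.0851
grip_force: 0.0
```

```bash
python3 - <<'E'
from h import *
im,d=ctrl.get_image("top");cv2.imwrite("pics/t4.png",cv2.resize(im[110:260,180:420],(800,500)))
W=cloud("top",d)
V=Rot.from_euler('z',-RY,degrees=True).apply(W.reshape(-1,3)-RC).reshape(W.shape)
nh=(V[...,2]-.056+V[...,0]*np.tan(np.radians(18)))*np.cos(np.radians(18))
m=(np.abs(V[...,0])<.122)&(np.abs(V[...,1])<.118)&(nh>.012)&(nh<.1)
n,L,st,ce=cv2.connectedComponentsWithStats(m.astype(np.uint8))
for i in range(1,n):
    if st[i,4]>100:
        k=(L==i)&(nh<.03);P=V[k]
        print(st[i],cv2.minAreaRect(P[:,:2].astype(np.float32)),"nh",np.percentile(nh[L==i],[50,99]))
plan((onramp(-.065,.06,.15),Rt(RY,18)))
E
```

```text
[353 141  18  26 363] ((0.08798836171627045, -0.0580318458378315), (0.04026170074939728, 0.06774061173200607), 89.6634292602539) nh [0.02943492 0.06408014]
[316 198  18  28 421] ((-0.0619698092341423, 0.060337476432323456), (0.0399755984544754, 0.07278814911842346), 89.95756530761719) nh [0.02890378 0.06123179]
t 13.25 pos [0.5228 0.2851 0.2661] open 0.0853 gf 0.0 F [-0.4 -0.6  0.4]
[0.001, 0.399, 0.081, 0.0, 0.001, -0.0] rows 5
```

View pics/t4.png

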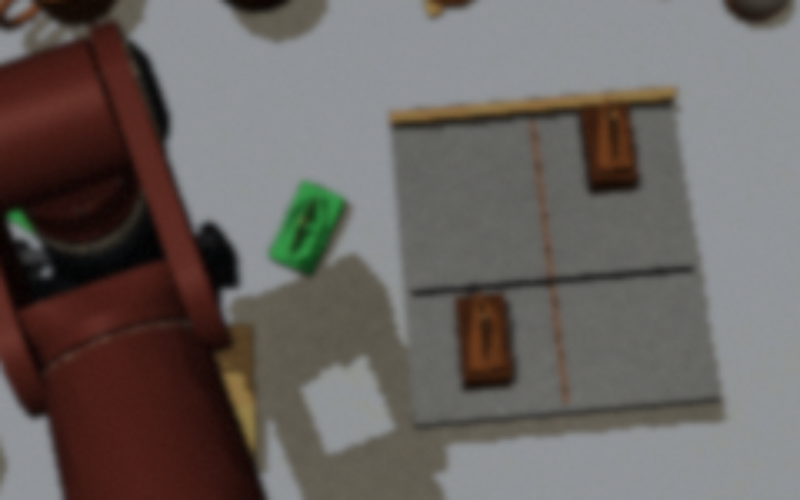

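Stage 1 is done: the slipped boat is at the lip (610,150), ramp x=0.088, and the other rests above the line (487,340), ramp x=-0.063. Next I'll regrasp the upper boat.

Call:
apply_moves(rows=[0.001, 0.08, 0.0, 0, 0, 0, 0, 0.16, 0, 0, 0, 0, 0, 0.24, 0, 0, 0, 0, 0, 0.32, 0.02, 0, 0, 0, -0.003, 0.399, 0.08, 0, 0.001, 0, -0.003, 0.399, 0.08, 0, 0.001, 0, -0.003, 0.399, 0.08, 0, 0.001, 0, -0.003, 0.399, 0.08, 0, 0.001, 0, -0.003, 0.399, 0.08, 0, 0.001, 0])

```text
t: 14.15
tool_pos: [0.5222, 0.046, 0.2225]
tool_rot: [3.092, 0.099, -0.485]
contact_force: [-0.7, 0.4, 0.7]
opening: 0.0852
grip_force: 0.0
```

```bash
python3 - <<'E'
from h import *
plan((onramp(-.068,.06,.079),Rt(RY,18)))
E
```

```text
t 14.15 pos [0.5222 0.046  0.2225] open 0.0852 gf 0.0 F [-0.7  0.4  0.7]
[-0.003, 0.001, 0.122, 0.0, -0.002, 0.0] rows 2
```

Call:
apply_moves(rows=[-0.003, 0.001, 0.06, 0, 0, 0, -0.003, 0.001, 0.1, 0, 0, 0, -0.003, 0.001, 0.12, 0, 0, 0, -0.003, 0.001, 0.12, 0, 0, 0, -0.003, 0.001, 0.12, 0, 0, 0])

```text
t: 14.65
tool_pos: [0.4986, 0.0436, 0.1545]
tool_rot: [3.092, 0.099, -0.485]
contact_force: [0.5, 0.9, 0.1]
opening: 0.0853
grip_force: 0.0
```

Call:
apply_moves(rows=[0, 0, 0, 0, 0, 0, 0, 0, 0, 0, 0, 0, 0, 0, 0, 0, 0, 0, 0, 0, 0, 0, 0, 0, 0, 0, 0, 0, 0, 0, 0, 0, 0, 0, 0, 0, 0, 0, 0, 0, 0, 0, 0, 0, 0, 0, 0, 0], grip=0)

```text
t: 15.45
tool_pos: [0.4984, 0.043, 0.1542]
tool_rot: [3.092, 0.098, -0.485]
contact_force: [3.1, 0.5, 5.0]
opening: 0.0393
grip_force: 33.7
```

Call:
apply_moves(rows=[0, 0, -0.06, 0, 0, 0, 0, 0, -0.12, 0, 0, 0, 0, 0, -0.2, 0, 0, 0, 0, 0, -0.2, 0, 0, 0, 0, 0, -0.2, 0, 0, 0])

```text
t: 15.95
tool_pos: [0.5348, 0.0454, 0.2677]
tool_rot: [3.092, 0.098, -0.487]
contact_force: [-0.5, 0.4, -2.0]
opening: 0.0394
grip_force: 33.0
```

```bash
python3 - <<'E'
from h import *
plan(([.4408,.2906,.2],Rt(1.1)))
E
```

```text
t 15.95 pos [0.5348 0.0454 0.2677] open 0.0394 gf 33.0 F [-0.5  0.4 -2. ]
[-0.09, -0.418, 0.147, 0.004, 0.199, 0.028] rows 6
```

Call:
apply_moves(rows=[-0.09, -0.418, 0.147, 0.004, 0.199, 0.028, -0.09, -0.418, 0.147, 0.004, 0.199, 0.028, -0.09, -0.418, 0.147, 0.004, 0.199, 0.028, -0.09, -0.418, 0.147, 0.004, 0.199, 0.028, -0.09, -0.418, 0.147, 0.004, 0.199, 0.028, -0.09, -0.418, 0.147, 0.004, 0.199, 0.028, -0.09, -0.418, 0.147, 0.004, 0.199, 0.028, -0.09, -0.418, 0.147, 0.004, 0.199, 0.028, -0.09, -0.418, 0.147, 0.004, 0.199, 0.028, -0.09, -0.418, 0.147, 0.004, 0.199, 0.028])

```text
t: 16.95
tool_pos: [0.4408, 0.2897, 0.2001]
tool_rot: [3.141, 0.027, -0.001]
contact_force: [0.6, -0.5, -1.8]
opening: 0.0392
grip_force: 32.9
```

```bash
python3 - <<'E'
from h import *
plan(([.4408,.2906,.114],Rt(1.1)))
E
```

```text
t 16.95 pos [0.4408 0.2897 0.2001] open 0.0392 gf 32.9 F [ 0.6 -0.5 -1.8]
[0.0, -0.002, 0.143, 0.001, 0.0, -0.001] rows 2
```

Call:
apply_moves(rows=[0, -0.002, 0.06, 0, 0, 0, 0, -0.002, 0.11, 0, 0, 0, 0, -0.002, 0.13, 0, 0, 0, 0, -0.002, 0.14, 0, 0, 0, 0, -0.002, 0.143, 0, 0, 0, 0, -0.002, 0.143, 0, 0, 0, 0, -0.002, 0.143, 0, 0, 0])

```text
t: 17.65
tool_pos: [0.4412, 0.2923, 0.116]
tool_rot: [-3.141, -0.03, -0.003]
contact_force: [0.4, -0.2, -0.8]
opening: 0.0392
grip_force: 32.9
```

Call:
apply_moves(rows=[0, 0, 0.003, 0, 0, 0, 0, 0, 0.005, 0, 0, 0, 0, 0, 0.005, 0, 0, 0])

```text
t: 17.95
tool_pos: [0.4402, 0.2919, 0.1114]
tool_rot: [3.141, 0.03, -0.001]
contact_force: [0.5, -0.0, -0.8]
opening: 0.0393
grip_force: 32.9
```

Call:
apply_moves(rows=[0, 0, 0.002, 0, 0, 0, 0, 0, 0.004, 0, 0, 0, 0, 0, 0.004, 0, 0, 0])

```text
t: 18.25
tool_pos: [0.4403, 0.292, 0.1091]
tool_rot: [3.141, 0.03, -0.001]
contact_force: [-1.3, -0.2, 0.4]
opening: 0.0392
grip_force: 33.0
```

Call:
apply_moves(rows=[0, 0, 0.001, 0, 0, 0, 0, 0, 0.001, 0, 0, 0, 0, 0, 0.001, 0, 0, 0])

```text
t: 18.55
tool_pos: [0.4403, 0.292, 0.1091]
tool_rot: [3.141, 0.03, -0.001]
contact_force: [-3.5, -0.8, 5.3]
opening: 0.0394
grip_force: 33.6
```

Call:
apply_moves(rows=[0, 0, 0, 0, 0, 0, 0, 0, 0, 0, 0, 0, 0, 0, 0, 0, 0, 0, 0, 0, 0, 0, 0, 0, 0, 0, 0, 0, 0, 0, 0, 0, 0, 0, 0, 0], grip=1)

```text
t: 19.15
tool_pos: [0.4402, 0.2919, 0.1083]
tool_rot: [3.141, 0.03, -0.001]
contact_force: [-0.3, -0.3, -0.9]
opening: 0.0853
grip_force: 0.0
```

Call:
apply_moves(rows=[0, 0, -0.04, 0, 0, 0, 0, 0, -0.1, 0, 0, 0, 0, 0, -0.18, 0, 0, 0, 0, 0, -0.25, 0, 0, 0, 0, 0.08, -0.28, 0, 0, 0, 0, 0.16, -0.28, 0, 0, 0, 0, 0.24, -0.28, 0, 0, 0, 0, 0.32, -0.28, 0, 0, 0, 0, 0.4, -0.28, 0, 0, 0, 0, 0.45, -0.28, 0, 0, 0, 0, 0.45, -0.28, 0, 0, 0, 0, 0.45, -0.28, 0, 0, 0])

```text
t: 20.35
tool_pos: [0.4454, 0.0217, 0.2766]
tool_rot: [3.141, 0.027, -0.001]
contact_force: [-0.3, -0.4, 0.8]
opening: 0.0849
grip_force: 0.0
```

```bash
python3 - <<'E'
from h import *
im,d=ctrl.get_image("top");cv2.imwrite("pics/t5.png",cv2.resize(im[110:260,180:420],(800,500)))
W=cloud("top",d);S=W[195:265,200:270].reshape(-1,3)
P=S[(S[:,2]>.045)&(S[:,2]<.075)];print(cv2.minAreaRect(P[:,:2].astype(np.float32)),np.percentile(P[:,2],[5,50]),np.nanmax(S[:,2]))
o=ctrl.get_obs();print(o["t"],o["tool_pos"],o["dq"].round(3))
E
```

```text
((0.44123202562332153, 0.29276296496391296), (0.07184673100709915, 0.04112842679023743), 1.620798110961914) [0.05082487 0.05789804] 0.09615335570911826
20.4 [0.44542823 0.02239346 0.27653026] [ 0.022  0.003 -0.002 -0.003  0.001 -0.003]
```

View pics/t5.png

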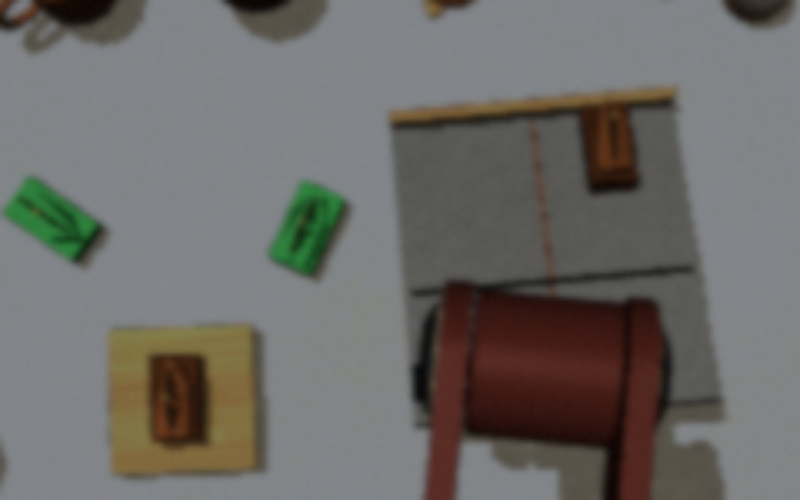

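The boat stands upright in the middle of the stand (178,398), and the slipped boat is still at the lip (610,150). I'll hand it in.

```bash
python3 -c "
from station import ctrl
print(ctrl.finish_job())"
```

```text
the job is handed in; nothing more can be done
None
```

The job is handed in: the right-hand boat slid to the lip and was left there, and the non-slip boat (the left-hand one) now stands upright about 2 mm from the middle of the display stand, at about 20 s of the 67 s allowed; the hand-in call returned no verdict.

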